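Stand the toppled insulator on the tester and run the test

ROBOT

A 6-joint arm with a two-finger parallel gripper is mounted at the origin on the work surface. World frame = base frame: x ahead of the robot, y to its left, z up, the work surface at z = 0. Lengths are in m, angles in rad, forces in N, time in s.
With the tool pointing down it reaches from about 0.375 to 0.975 m from the base axis. Payload 3.8 kg.
Tool frame: the origin (TCP) lies between the finger pads; the fingertips stand 22 mm ahead of it and the grasp point (between the pads) lies 3 mm ahead of it; x points along the fingers, y is the direction in which the jaws open and shut, and the axes are right-handed (so a half turn about x gives the same grasp; the last joint's range is limited). The gripper opens to 85 mm and grips with 20 to 120 N. Pads are 22 mm wide; open, the fingers measure 114 mm over their backs; the gripper's body (76 mm by 85 mm) begins 54 mm behind the grasp point. The pads swing forward as they close: fully open they stand 13 mm farther back than shut.
Start: joints at [-1.248, 0.264, 1.604, -0, 1.274, -0.037], TCP at [0.238, -0.632, 0.253] pointing down, gripper open.
Joint ranges: [-2.63, 2.63], [-0.94, 2.18], [0.31, 2.57], [-1.31, 4.45], [0, 2.66], [-2.55, 2.55]. Speed limits (rad/s): [2.57, 2.57, 3.14, 3.14, 3.14, 3.14].

INTERFACE

Orientations are given as a unit quaternion [x, y, z, w].
In Python, from workcell import bot, camera gives the robot as it stands. Calls block until the motion is done:
- bot.reach(position, orientation): joint-space move of the TCP to a pose.
- bot.movel(position, rotation=None, speed=0.15, until_force=None): straight line of the TCP; rotation=None keeps the orientation; speed is the mean speed in m/s. With until_force (N) it stops when the force on the tool has changed by that much, and returns True; else False.
- bot.set_joints(angles): joint-space move.
- bot.move_gripper(opening, f_grip=None): finger opening in m; f_grip is the grip in N (None keeps the last); returns when the fingers have stopped.
- bot.dwell(seconds).
- bot.inverse_kinematics(position, orientation): joint angles nearest the present ones, or None.
- camera(name): name is "side" or "top" or "wrist"; returns a dict with "img" (480x640x3 uint8, red, green, blue), "camera_matrix" (3x3 intrinsics, pixels), "world_from_camera" (4x4, takes a point from camera to world coordinates). Camera axes: x right, y down, z forward; pixel columns grow to the right and rows downward; lengths in m; the calibration is good to about 2 mm. A picture is of the moment at which its call begins. There is no depth.
A pose or a line that the arm cannot do raises bot.MotionError and nothing moves.
- bot.sign_off(): hands the job in, once; it reports no verdict.
Readings, each from a call of its own:
- bot.current_time(): time.
- bot.current_qpos(): joint angles.
- bot.current_joint_velocities(): joint speeds.
- bot.current_joint_efforts(): joint torques, N m.
- bot.current_ee_pos(): TCP position.
- bot.current_orientation(): TCP orientation.
- bot.current_wrist_force(): force on the tool from outside, world axes, zero at the start.
- bot.current_wrist_torque(): the same for the moment, N m.
- bot.current_width(): finger opening in m.
Only numpy, scipy, OpenCV 4.12 (cv2) and the standard library are available. Lean on these libraries where they do the work, as an engineer would, in place of code of your own. Each camera call takes 0.05 s, during which the arm holds its last target. There are 200 camera calls.

TASK

The white ceramic insulator has toppled over on the tray table: stand it upright, steel foot down, in the middle of the tester's copper plate, setting it down gently because it is brittle, and let go of it. Only once it stands there by itself, run the test by pressing the black button on the steel box fully in, holding it in for about a second, and then letting it come out again. Leave the insulator standing on the plate and do not disturb the other things on the table.

Things in the scene. Friction and masses are not known exactly. Their poses are not given: they have to be found in the camera images.
- insulator: White ceramic insulator, 140 mm long, 0.4 kg, lying on its side (axis 28 mm up), brass end roughly to the robot's left. Origin: centre of the foot's underside; z along its axis, foot to brass end. z 0-12 mm: steel foot, 56 mm square; then round core, diameter 42 mm, with sheds of diameter 56 mm at 26-36, 46-56, 66-76 mm; above, plain 42 mm neck to grip (brass from 124 mm).
- tester: Insulator tester, fixed: dark base sheet 130 (x) x 270 (y) x 4 mm; on it a flat copper contact plate 120 x 120 mm centred at y = -70 mm (top 8 mm above the table, no rim) and a steel box 120 x 120 mm, 80 mm high, centred at y = +70 mm, with the button on top. Origin: centre of the underside.
- plate_centre (a point): Centre of the top face of the copper contact plate; axes as the tester's, z up.
- test_button_top (a point): Centre of the top face of the black push button on top of the steel box, pressed straight down; button 36 mm in diameter in an aluminium collar. Moves with the button.
- test_button (a joint): Travel of the black button in m: 0 out, 0.006 fully in; a spring of 5 N at full travel brings it back.
- tin_car: Bystander: green tin racing car, 140 x 68 x 54 mm, on its wheels; origin under its centre, x to the nose.
- gear_a: Bystander: bronze spur gear lying flat, 90 mm in diameter, hub 24 mm high; origin under its centre.
- gear_b: Bystander: bronze spur gear lying flat, 72 mm in diameter, hub 28 mm high; origin under its centre.
- spool: Bystander: wooden spool standing on end, 60 mm in diameter, 75 mm high; origin under its centre.
- paint_tin: Bystander: red tin can, 68 mm in diameter, 85 mm high; origin under its centre.
- screwdriver: Bystander: screwdriver lying on the right of the table, along its own x.
Things that resemble listed ones, but are neither listed nor needed, are in the scene too. What is shaped like the insulator but purple or red is not meant.

How it is judged:
On the way, in this order (a step that is already met when the one before it is completed fails the run):
1. the insulator stands upright by itself, let go, in the middle of the copper plate (angle between insulator's own z axis and vertical below 0.06 rad and horizontal distance between insulator and plate_centre below 0.025 m and z of insulator in the frame of plate_centre between -0.004 and 0.004 m and linear speed of insulator below 0.02 m/s and contact force between the fingers and insulator below 0.2 N), for 0.3 s.
2. the black button is held fully in while the insulator stands on the plate (value of joint test_button above 0.0045 m and angle between insulator's own z axis and vertical below 0.06 rad and horizontal distance between insulator and plate_centre below 0.025 m and z of insulator in the frame of plate_centre between -0.004 and 0.004 m), for 0.5 s.
At the end, for the whole second after the job is handed in: The insulator stands still and released on the copper plate, foot down, within 0.06 rad of upright, its axis within 25 mm of the plate's centre, and the button is out again (less than 1.5 mm in) (all of step 1 and value of joint test_button below 0.0015 m); the robot touches nothing.
It fails at once if the button is pressed while the insulator is not upright (value of joint test_button above 0.003 m and not (angle between insulator's own z axis and vertical below 0.2 rad)).
It fails at once if the insulator is dropped or let topple (moves at over 0.4 m/s with the fingers off it, a fall of 8 mm or more) (linear speed of insulator above 0.4 m/s and contact force between the fingers and insulator below 0.2 N).
It fails at once if the insulator is knocked hard against the tester (over 80 N) (contact force between insulator and tester above 80 N).
It fails at once if one of the other things on the table is shifted by more than 30 mm (distance of any of tin_car, gear_a, gear_b, spool, paint_tin, screwdriver from where it was at the start of the episode above 0.03 m).
It also fails if it takes over 61 s, if anything falls off the work surface, if the arm or the gripper's body presses on something with over 40 N, if the wrist force passes 120 N, or if a joint passes its speed limit or range.

## Working session

There is one attempt and no reset: what is moved stays moved. The work goes in short steps, each a Python script; the robot and the scene stay as the last script left them, time stands still between calls to the robot, and variables do not carry over. Pictures are saved under pics/ and viewed, about 8 in all and at most 12, crops included, and the job is handed in when it is done.

```bash
mkdir -p pics; ls; cat > h.py <<'E'
from workcell import bot, camera
import numpy as np, cv2
from scipy.spatial.transform import Rotation as R
def save(n,f,img=None):
    c=camera(n); cv2.imwrite('pics/'+f,c['img'][:,:,::-1]); np.savez('pics/'+f+'.npz',**c); return c
def ray(c,uv,z):
    K,T=c['camera_matrix'],c['world_from_camera']
    d=T[:3,:3]@np.linalg.solve(K,[uv[0],uv[1],1.]); o=T[:3,3]
    return o+d*(z-o[2])/d[2]
def proj(c,p):
    K,T=c['camera_matrix'],c['world_from_camera']
    q=K@(T[:3,:3].T@(np.array(p)-T[:3,3])); return q[:2]/q[2]
E
python3 - <<'E'
from h import *
for n in('top','side'):
    c=save(n,n+'0.png'); print(n,c['world_from_camera'].round(3).tolist(),c['camera_matrix'].round(1).tolist())
print(bot.current_orientation(),bot.current_time())
E
```

```text
pics
top [[-0.003, -0.99, 0.138, 0.337], [-1.0, 0.004, 0.006, -0.01], [-0.006, -0.138, -0.99, 1.82], [0.0, 0.0, 0.0, 1.0]] [[588.1, 0.0, 330.5], [0.0, 588.1, 246.2], [0.0, 0.0, 1.0]]
side [[-0.894, -0.215, 0.393, 0.03], [-0.448, 0.443, -0.776, 1.083], [-0.007, -0.87, -0.493, 0.771], [0.0, 0.0, 0.0, 1.0]] [[492.4, 0.0, 319.1], [0.0, 492.4, 240.9], [0.0, 0.0, 1.0]]
[-0.69559897 -0.12722472  0.6957901  -0.12582558] 0.1
```

View pics/top0.png

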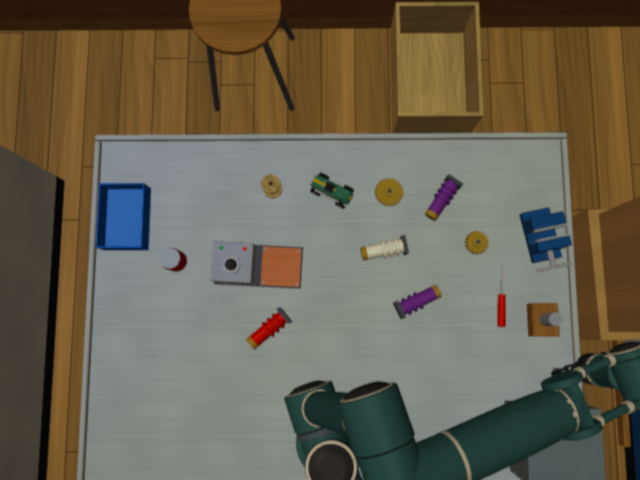

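View pics/side0.png

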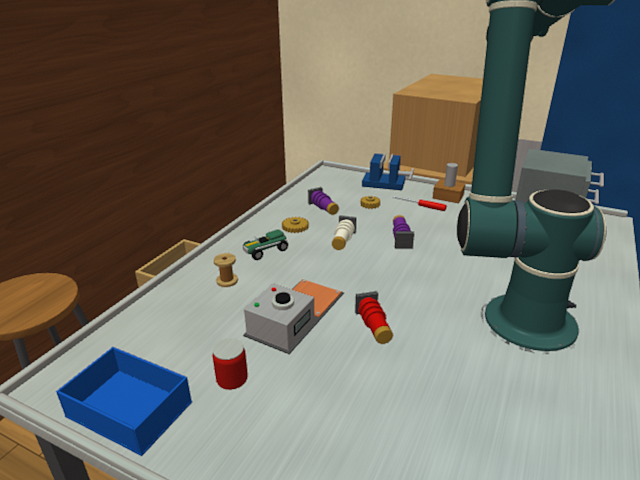

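White insulator candidate is at top (385,248), with brass at (363,253) and the foot at (407,246). The look-alikes are purple at (444,197) and (417,301) and red at (269,328), so only the white one fits. The plate is at (281,266) and the button at (231,264). I'll get coarse positions from these, then take wrist views to confirm and refine.

```bash
python3 - <<'E'
from h import *
c=dict(np.load('pics/top0.png.npz'))
b=ray(c,(364,253),.028);f=ray(c,(407,246),.028);p=ray(c,(281,266),.008);n=ray(c,(231,264),.088)
print(b,f,p,n)
def down(yaw): # tool x down, tool y at yaw
    x=np.array([0,0,-1.]);y=np.array([np.cos(yaw),np.sin(yaw),0]);return R.from_matrix(np.c_[x,y,np.cross(x,y)]).as_quat()
w=camera('wrist'); T=w['world_from_camera']; 
Rt=R.from_quat(bot.current_orientation()).as_matrix(); print('cam in tool',(Rt.T@(T[:3,3]-bot.current_ee_pos())).round(3),(Rt.T@T[:3,:3]).round(2).tolist(), w['camera_matrix'].round(0).tolist())
offs=Rt.T@(T[:3,3]-bot.current_ee_pos())
def look(tgt,f,h=.28):
    for yaw in (np.pi,0,-np.pi/2,np.pi/2):
        q=down(yaw); o=R.from_quat(q).apply([0,offs[1],offs[2]])
        pos=np.array([tgt[0]-o[0],tgt[1]-o[1],h])
        j=bot.inverse_kinematics(pos,q)
        print(yaw,pos.round(3),None if j is None else np.round(j,2))
        if j is not None:
            bot.reach(pos,q); bot.dwell(.2); save('wrist',f); break
look((b+f)/2,'w_ins.png'); look(p*.6+n*.4,'w_test.png',.36)
a=cv2.imread('pics/w_ins.png');d=cv2.imread('pics/w_test.png')
cv2.imwrite('pics/both.png',cv2.resize(np.vstack([a,d]),(400*1,600)))
print(bot.current_time())
E
```

```text
[ 0.56410092 -0.10157785  0.028     ] [ 0.58524501 -0.2339641   0.028     ] [0.52710707 0.15490714 0.008     ] [0.52524322 0.29600208 0.088     ]
cam in tool [-0.12   0.    -0.074] [[0.0, -0.28, 0.96], [1.0, 0.0, -0.0], [0.0, 0.96, 0.28]] [[397.0, 0.0, 317.0], [0.0, 397.0, 237.0], [0.0, 0.0, 1.0]]
3.141592653589793 [ 0.575 -0.094  0.28 ] None
0 [ 0.574 -0.241  0.28 ] [-0.44  0.15  1.69 -0.    1.3  -0.44]
3.141592653589793 [0.527 0.285 0.36 ] None
0 [0.526 0.138 0.36 ] [ 0.21 -0.03  1.74 -0.    1.44  0.21]
3.9667
```

View pics/w_ins.png

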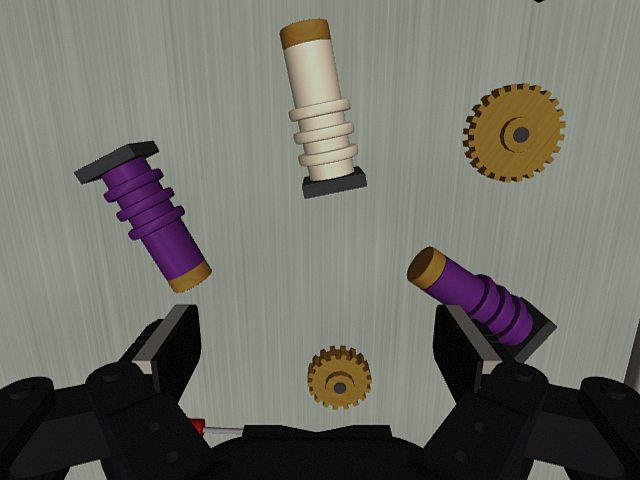

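View pics/w_test.png

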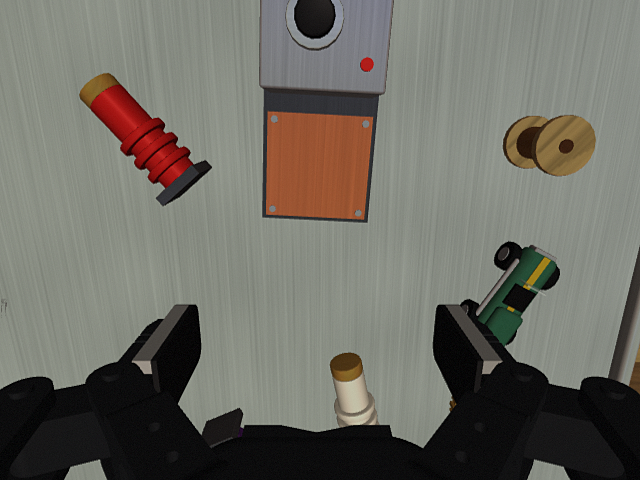

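The wrist view confirms the white insulator: brass at (305,32), neck at (315,75), foot at (335,184). The plate corners are near (268,113), (373,117), (367,220) and (264,216). Next I'll measure it precisely and check that the arm can reach the grasp and placing poses.

```bash
cat >> h.py <<'E'
def axis_fit():
    c=dict(np.load('pics/w_ins.png.npz')); im=c['img'].astype(int)
    h=cv2.cvtColor(c['img'],cv2.COLOR_RGB2HSV)
    m=((im[:,:,0]-im[:,:,2]>12)&(im.min(2)>60)).astype(np.uint8); m[:, :270]=0;m[:,380:]=0;m[200:]=0;m[:12]=0
    return c,h,m
def grasp_rot(ax,t):
    # ax: unit insulator axis; tool x = cos t * down(perp to ax) + sin t * (-ax); ax horizontal
    x=np.array([0,0,-1.])*np.cos(t)-ax*np.sin(t); y=np.cross(ax,[0,0,1.])
    return np.c_[x,y,np.cross(x,y)]
def place_rot(yaw,t):
    x=np.array([np.cos(yaw)*np.cos(t),np.sin(yaw)*np.cos(t),-np.sin(t)]); a=np.array([0,0,1.])
    y=np.cross(a,-np.array([np.cos(yaw),np.sin(yaw),0])); return np.c_[x,y,np.cross(x,y)]
E
python3 - <<'E'
from h import *
c,h,m=axis_fit()
mid=[]
for v in range(50,96,3):
    u=np.where(m[v])[0]; mid.append(ray(c,((u.min()+u.max())/2,v),.028))
    if v%9==5: print(v,u.min(),u.max())
mid=np.array(mid); vx,vy,x0,y0=cv2.fitLine(mid[:,:2].astype(np.float32),cv2.DIST_L2,0,.01,.01).ravel()
ax=np.array([vx,vy,0])*np.sign(vy); P=np.array([x0,y0,.028])
# brass: orange-ish saturated
br=((h[:,:,1]>110)&(h[:,:,0]<25)).astype(np.uint8); br[:,:270]=0;br[:,345:]=0;br[60:]=0
q=cv2.convexHull(np.argwhere(br)[:,::-1].astype(np.int32)).reshape(-1,2)
s=[(ray(c,p,.028)-P)@ax for p in q]; print('brass hull',q[np.argmin(s)],min(s),max(s))
# brass/white boundary at left and right silhouette
for side in(0,1):
    vs=[v for v in range(20,60) if br[v].any()]
    ext=[(v,np.where(br[v])[0][[0,-1]][side]) for v in vs]; v,u=ext[-1]; 
pts=np.argwhere(br)[:,::-1]
lo=max(pts[pts[:,0]<pts[:,0].min()+5],key=lambda p:p[1]);ro=max(pts[pts[:,0]>pts[:,0].max()-5],key=lambda p:p[1])
e=[(ray(c,p,.028)-P)@ax for p in(lo,ro)];print('bnd',lo,ro,e)
# shed nearest neck: width jump
ws=[(v,np.ptp(np.where(m[v])[0])) for v in range(90,186,2)];print(ws)
sh=[(v,round((ray(c,(320,v),.028)-P)@ax,4)) for v in (100,110,115,125,130,155,165)];print(sh)
print('P',P,'ax',ax,np.degrees(np.arctan2(ax[1],ax[0])))
d=dict(np.load('pics/w_test.png.npz'));H=cv2.cvtColor(d['img'],cv2.COLOR_RGB2HSV)
k=((H[:,:,1]>140)&(H[:,:,0]<15)).astype(np.uint8);k[:100]=0;k[230:]=0;k[:,:255]=0;k[:,390:]=0
cn=max(cv2.findContours(k,0,2)[0],key=cv2.contourArea); ap=cv2.approxPolyDP(cn,8,True).reshape(-1,2)
W=np.array([ray(d,p,.008) for p in ap]);print(ap.tolist(),W.round(4).tolist(),W.mean(0),[np.linalg.norm(W[i]-W[i-1]).round(4) for i in range(len(W))])
B=P-ax*0 + ax*(np.mean(e)-.124); print('foot origin',B)
for t in np.radians([20,30,35,45]):
    g=B+ax*.103; M=grasp_rot(ax,t); 
    for flip in(1,-1):
        F=M@np.diag([1,flip,flip]); j=bot.inverse_kinematics(g-F[:,0]*.003,R.from_matrix(F).as_quat()); print('G',np.degrees(t),flip,None if j is None else np.round(j,2))
    for yaw in np.radians([-30,0,20,45,90]):
        for flip in(1,-1):
            F=place_rot(yaw,t)@np.diag([1,flip,flip]); j=bot.inverse_kinematics(W.mean(0)+[0,0,.104]-F[:,0]*.003,R.from_matrix(F).as_quat()); print(' P',np.degrees(yaw),flip,None if j is None else np.round(j,2))
E
```

```text
50 283 332
59 285 334
68 287 335
77 289 337
86 291 338
95 293 340
brass hull [330  39] 0.02291180257702001 0.04153185640495602
bnd [284  49] [330  39] [np.float64(0.023201912489563076), np.float64(0.02291180257702001)]Traceback (most recent call last):
  File "<stdin>", line 21, in <module>
    return _methods._ptp(a, axis=axis, out=out, **kwargs)
           ~~~~~~~~~~~~~^^^^^^^^^^^^^^^^^^^^^^^^^^^^^^^^^
    umr_maximum(a, axis, None, out, keepdims),
    ~~~~~~~~~~~^^^^^^^^^^^^^^^^^^^^^^^^^^^^^^
ValueError: zero-size array to reduction operation maximum which has no identity
```

```bash
cat > m.py <<'E'
from h import *
c,h,m=axis_fit()
mid=[]
for v in range(50,96,3):
    u=np.where(m[v])[0]; mid.append(ray(c,((u.min()+u.max())/2,v),.028))
mid=np.array(mid); vx,vy,x0,y0=cv2.fitLine(mid[:,:2].astype(np.float32),cv2.DIST_L2,0,.01,.01).ravel()
ax=np.array([vx,vy,0])*np.sign(vy); P=np.array([x0,y0,.028])
ws=[(v,int(np.ptp(u))) for v in range(90,186,3) if len(u:=np.where(m[v])[0])];print(ws)
print([(v,round((ray(c,(320,v),.028)-P)@ax-.023+.124,4)) for v in (99,105,115,125,135,155,165)])
print('P',P,'ax',ax,np.degrees(np.arctan2(ax[1],ax[0])))
d=dict(np.load('pics/w_test.png.npz'));H=cv2.cvtColor(d['img'],cv2.COLOR_RGB2HSV)
k=((H[:,:,1]>140)&(H[:,:,0]<15)).astype(np.uint8);k[:100]=0;k[230:]=0;k[:,:255]=0;k[:,390:]=0
cn=max(cv2.findContours(k,0,2)[0],key=cv2.contourArea); ap=cv2.approxPolyDP(cn,8,True).reshape(-1,2)
W=np.array([ray(d,p,.008) for p in ap]);print(ap.tolist(),W.round(4).tolist(),W.mean(0),[np.linalg.norm(W[i]-W[i-1]).round(4) for i in range(len(W))])
B=P+ax*(.023-.124); print('foot origin',B)
np.savez('meas.npz',B=B,ax=ax,plate=W.mean(0))
for t in np.radians([20,30,35,45]):
    g=B+ax*.103; M=grasp_rot(ax,t); 
    for flip in(1,-1):
        F=M@np.diag([1,flip,flip]); j=bot.inverse_kinematics(g-F[:,0]*.003,R.from_matrix(F).as_quat()); print('G',np.degrees(t),flip,None if j is None else np.round(j,2))
    for yaw in np.radians([-30,0,20,45,90]):
        for flip in(1,-1):
            F=place_rot(yaw,t)@np.diag([1,flip,flip]); j=bot.inverse_kinematics(W.mean(0)+[0,0,.104]-F[:,0]*.003,R.from_matrix(F).as_quat()); print(' P',np.degrees(yaw).round(),flip,None if j is None else np.round(j,2))
E
python3 m.py
```

```text
[(90, 47), (93, 48), (96, 47), (99, 55), (102, 55), (105, 55), (108, 54), (111, 54), (114, 54), (117, 55), (120, 53), (123, 54), (126, 54), (129, 53), (132, 55), (135, 53), (138, 54), (141, 53), (144, 53), (147, 54), (150, 53), (153, 54), (156, 53), (159, 52), (162, 53), (165, 51), (168, 45), (171, 44), (174, 39), (177, 27), (180, 9)]
[(99, np.float64(0.0784)), (105, np.float64(0.0734)), (115, np.float64(0.0651)), (125, np.float64(0.0567)), (135, np.float64(0.0481)), (155, np.float64(0.0307)), (165, np.float64(0.0217))]
P [ 0.57150489 -0.13094582  0.028     ] ax [-0.19984534  0.97982746 -0.        ] 101.52791519285165
[[268, 111], [266, 214], [363, 219], [372, 117]] [[0.4727, 0.2182, 0.008], [0.4659, 0.0988, 0.008], [0.5841, 0.0923, 0.008], [0.5906, 0.2115, 0.008]] [0.52834812 0.15519813 0.008     ] [np.float64(0.118), np.float64(0.1196), np.float64(0.1184), np.float64(0.1194)]
foot origin [ 0.59168927 -0.22990839  0.028     ]
G 20.0 1 [-0.08  0.3   2.06 -0.51  0.74  0.09]
G 20.0 -1 None
 P -30.0 1 None
 P -30.0 -1 None
 P 0.0 1 None
 P 0.0 -1 None
 P 20.0 1 None
 P 20.0 -1 None
 P 4
[... 630 characters left out ...]
P -30.0 1 None
 P -30.0 -1 None
 P 0.0 1 None
 P 0.0 -1 None
 P 20.0 1 None
 P 20.0 -1 None
 P 45.0 1 [-0.18  0.03  2.5   1.65  0.74 -0.79]
 P 45.0 -1 [-0.18  0.03  2.5   1.65  0.74  2.35]
 P 90.0 1 [-0.26  0.35  2.09  0.98  1.26 -0.86]
 P 90.0 -1 [-0.26  0.35  2.09  0.98  1.26  2.29]
G 45.0 1 [ 0.14  0.41  2.11 -1.08  0.93  0.76]
G 45.0 -1 [ 0.14  0.41  2.11 -1.08  0.93 -2.39]
 P -30.0 1 None
 P -30.0 -1 [ 0.63  0.08  2.32 -1.18  0.78  0.49]
 P 0.0 1 None
 P 0.0 -1 None
 P 20.0 1 [ 0.16 -0.13  2.52  1.76  0.13 -0.33]
 P 20.0 -1 None
 P 45.0 1 [-0.09 -0.03  2.44  1.31  0.6  -0.4 ]
 P 45.0 -1 None
 P 90.0 1 [-0.19  0.27  2.09  0.86  1.15 -0.71]
 P 90.0 -1 [-0.19  0.27  2.09  0.86  1.15  2.43]
```

```bash
cat > g.py <<'E'
from h import *
z=np.load('meas.npz');B,ax,pl=z['B'],z['ax'],z['plate']
t=np.radians(25);F=grasp_rot(ax,t);q=R.from_matrix(F).as_quat()
g=B+ax*.103-F[:,0]*.003
bot.move_gripper(.085)
bot.reach(g-F[:,0]*.12,q); bot.movel(g,q,speed=.08)
bot.move_gripper(.0,f_grip=70); print('w',bot.current_width(),bot.current_ee_pos()-g,bot.current_wrist_force())
bot.movel(g+[0,0,.17],q,speed=.12); print(bot.current_width(),bot.current_wrist_force(),bot.current_time())
F2=place_rot(np.pi/2,t);q2=R.from_matrix(F2).as_quat()
p=pl+[0,0,.103]-F2[:,0]*.003
print(bot.inverse_kinematics(p+[0,0,.1],q2))
save('wrist','w_g.png');save('side','s_g.png')
E
python3 g.py
```

```text
w 0.04043530562949113 [ 1.80839412e-04 -1.59451155e-05  4.46717944e-04] [-0.60590999  0.84913766  4.25056794]
0.040429521916181425 [-0.55255837  0.17448919 -4.45483686] 9.0583
[-0.3093156   0.27767367  2.06094681  1.04959872  1.47559305 -0.81151729]
```

View pics/s_g.png

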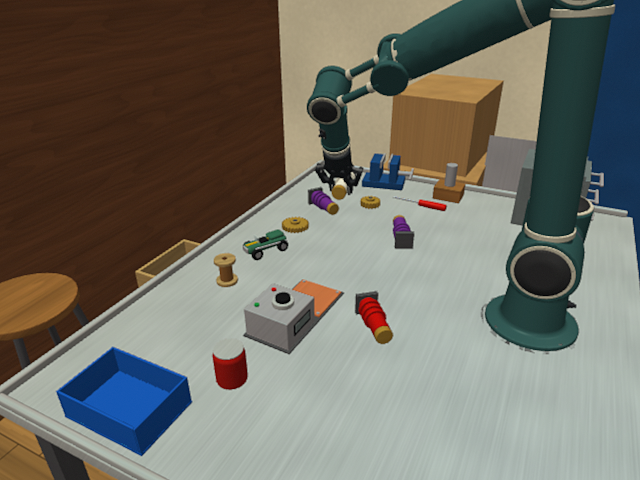

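The side view shows the insulator held clear of the table at about (340,190), with the bystanders in place. Next I'll turn it upright over the plate and check its tilt.

```bash
python3 - <<'E'
from h import *
z=np.load('meas.npz');pl=z['plate'];t=np.radians(25)
F2=place_rot(np.pi/2,t);q2=R.from_matrix(F2).as_quat();p=pl+[0,0,.103]-F2[:,0]*.003
bot.reach(p+[0,0,.1],q2); bot.movel(p+[0,0,.03],q2,speed=.12); bot.dwell(.3)
print(bot.current_width(),bot.current_ee_pos()-p,bot.current_wrist_force(),bot.current_time())
s=save('side','s_up.png');w=save('wrist','w_up.png')
a=s['img'][200:340,200:400,::-1]; cv2.imwrite('pics/up.png',np.hstack([cv2.resize(a,(400,280)),cv2.resize(w['img'][:,:,::-1],(373,280))]))
E
```

```text
0.040266274529076766 [ 0.00039291 -0.000132    0.03067358] [-0.23202139 -0.07347462 -5.43263344] 11.575
```

View pics/up.png

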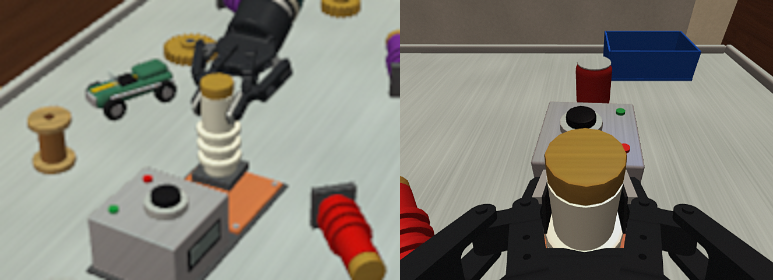

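The side crop shows it upright over the plate, and the wrist view shows it between the fingers. A quick numeric tilt check from the brass top, then I'll lower it.

```bash
python3 - <<'E'
from h import *
pl=np.load('meas.npz')['plate']
w=dict(np.load('pics/w_up.png.npz'));h=cv2.cvtColor(w['img'],cv2.COLOR_RGB2HSV)
k=((h[:,:,1]>110)&(h[:,:,0]<25)&(h[:,:,2]>130)).astype(np.uint8);k[:200]=0;k[330:]=0;k[:,:230]=0;k[:,400:]=0
cn=max(cv2.findContours(k,0,2)[0],key=cv2.contourArea);e=cv2.fitEllipse(cv2.convexHull(cn))
zt=pl[2]+.0307+.140;c=ray(w,e[0],zt);print(e,'top centre off plate centre',c-pl,'predicted px',proj(w,[pl[0],pl[1],zt]))
q=bot.current_orientation();p=bot.current_ee_pos();f0=bot.current_wrist_force()
bot.movel(p-[0,0,.024],q,speed=.06)
r=bot.movel(p-[0,0,.042],q,speed=.01,until_force=4)
print(r,bot.current_ee_pos()-p,bot.current_wrist_force()-f0,bot.current_wrist_torque(),bot.current_time())
save('side','s_dn.png');save('wrist','w_dn.png')
E
```

```text
((320.80059814453125, 268.68438720703125), (98.7155532836914, 145.9691925048828), 88.56415557861328) top centre off plate centre [ 0.00265299 -0.00415588  0.1707    ] predicted px [311.44878136 258.21746843]
True [-1.30735087e-05  1.86500620e-06 -2.85549160e-02] [-0.92757898 -2.53325553  8.91222829] [ 0.12725663 -0.14544729 -0.00546761] 12.9833
```

Contact came about 2 mm early, so there may be a small tilt about the jaw axis. I'll relax the grip so the foot can level itself, then release.

```bash
python3 - <<'E'
from h import *
bot.move_gripper(.0,f_grip=20); q=bot.current_orientation();p=bot.current_ee_pos()
print(bot.current_width(),bot.current_wrist_force())
r=bot.movel(p-[0,0,.0025],q,speed=.006,until_force=10)
print(r,bot.current_ee_pos()-p,bot.current_wrist_force(),bot.current_wrist_torque())
bot.move_gripper(.046);bot.dwell(.2);bot.move_gripper(.075)
print(bot.current_wrist_force(),bot.current_width(),bot.current_time())
x=R.from_quat(q).as_matrix()[:,0]
bot.movel(bot.current_ee_pos()-x*.10,q,speed=.08)
s=save('side','s_rel.png');w=save('wrist','w_rel.png')
a=s['img'][200:340,200:400,::-1]; cv2.imwrite('pics/rel.png',np.hstack([cv2.resize(a,(400,280)),cv2.resize(w['img'][:,:,::-1],(373,280))]))
print(bot.current_time())
E
```

```text
0.040224455289986936 [-1.18309839 -2.85464316  5.69991191]
False [ 7.87124220e-05  1.99566495e-04 -1.66936478e-06] [-3.37257791 -3.22718329  8.86064048] [0.4855866  0.24708385 0.4467287 ]
[-0.32869952 -0.18012625 -0.83328512] 0.07467406913303164 14.475
15.975
```

View pics/rel.png

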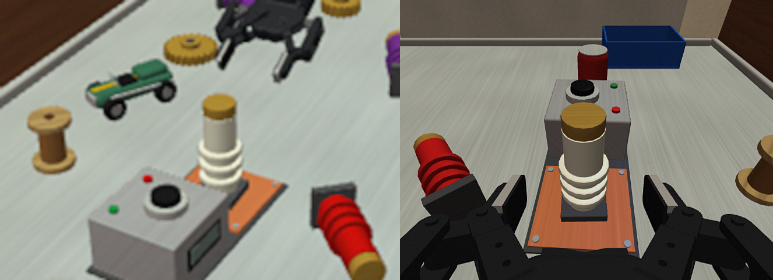

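The insulator stands by itself on the plate, with the foot at about (583,212) in the right panel and the fingers clear. Next an overhead view to measure its position, tilt and the button.

```bash
python3 - <<'E'
from h import *
pl=np.load('meas.npz')['plate']
p=bot.current_ee_pos(); bot.movel(p+[0,0,.22],None,speed=.2)
x=np.array([0,0,-1.]);y=np.array([1.,0,0]);q=R.from_matrix(np.c_[x,y,np.cross(x,y)]).as_quat()
bot.reach([pl[0],pl[1]-.06,.38],q);bot.dwell(.2)
w=save('wrist','w_top.png');s=save('side','s2.png')
def brass(c,box):
    h=cv2.cvtColor(c['img'],cv2.COLOR_RGB2HSV);k=((h[:,:,1]>110)&(h[:,:,0]>12)&(h[:,:,0]<25)).astype(np.uint8)
    M=np.zeros_like(k);M[box[1]:box[3],box[0]:box[2]]=1;k*=M
    return max(cv2.findContours(k,0,2)[0],key=cv2.contourArea)
print('pred px top,foot,button',proj(w,pl+[0,0,.14]),proj(w,pl),proj(w,pl+[0.008,.14,.082]))
# side: neck silhouette against vertical
print('side pred',proj(s,pl),proj(s,pl+[0,0,.14]),bot.current_time())
E
```

```text
pred px top,foot,button [316.37836683 132.93931056] [316.86037918 129.0546714 ] [325.23427629 -31.54749001]
side pred [310.01417427 296.49935246] [309.09406474 250.58870486] 18.45
```

View pics/w_top.png

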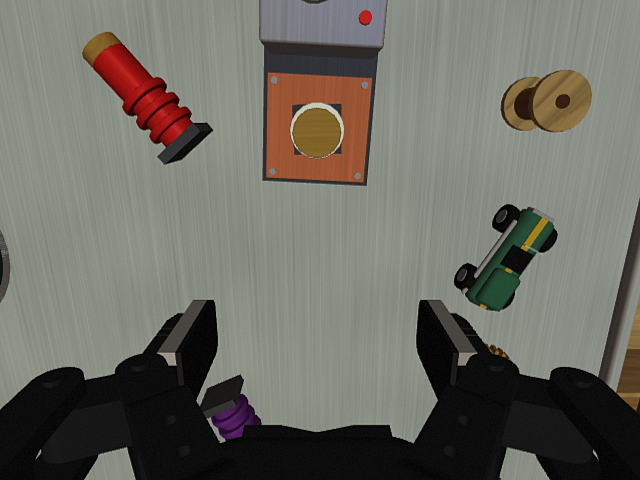

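The insulator is centred and upright: brass at about (317,132), against a prediction of (316,133). The button is cut off at the top of this view, so I'll shift over and locate it by stereo with the side view.

```bash
python3 - <<'E'
from h import *
pl=np.load('meas.npz')['plate'];bot.movel(bot.current_ee_pos()+[0,.10,0],None,speed=.15);bot.dwell(.2)
w=save('wrist','w_btn.png');s=dict(np.load('pics/s2.png.npz'))
P=[]
for c in(w,s):
    u0,v0=proj(c,pl+[.008,.14,.082]).astype(int);r=45 if c is w else 18
    g=cv2.cvtColor(c['img'],cv2.COLOR_RGB2GRAY);k=np.zeros_like(g);sl=np.s_[max(v0-r,0):v0+r,u0-r:u0+r];k[sl]=(g[sl]<60)
    cn=max(cv2.findContours(k,0,2)[0],key=cv2.contourArea);e=cv2.fitEllipse(cn);print((u0,v0),e,cv2.contourArea(cn));P.append(e[0])
def pm(c):
    T=np.linalg.inv(c['world_from_camera']);return c['camera_matrix']@T[:3]
X=cv2.triangulatePoints(pm(w),pm(s),np.array(P[0]),np.array(P[1])).ravel();X=X[:3]/X[3]
print(X,X-pl,proj(w,X)-P[0],proj(s,X)-P[1]);print([ray(w,P[0],z) for z in(.08,.09,.1)])
a=s['img'][230:350,230:350,::-1];b=w['img'][:240,200:440,::-1]
cv2.imwrite('pics/btn.png',np.hstack([cv2.resize(a,(400,400)),cv2.resize(b,(400,400))]))
np.save('btn.npy',X)
E
```

```text
(np.int64(323), np.int64(87)) ((312.2050476074219, 85.82382202148438), (36.771305084228516, 38.95730209350586), 0.07256481796503067) 1115.0
(np.int64(278), np.int64(298)) ((282.3955383300781, 297.6700134277344), (10.640508651733398, 15.319469451904297), 84.23468017578125) 114.5
[0.52550962 0.29586318 0.09726933] [-0.0028385   0.14066505  0.08926933] [-0.31380033  0.17741831] [-0.09747038  0.00157759]
[array([0.52564512, 0.29732298, 0.08      ]), array([0.52573904, 0.29656862, 0.09      ]), array([0.52583297, 0.29581425, 0.1       ])]
```

View pics/btn.png

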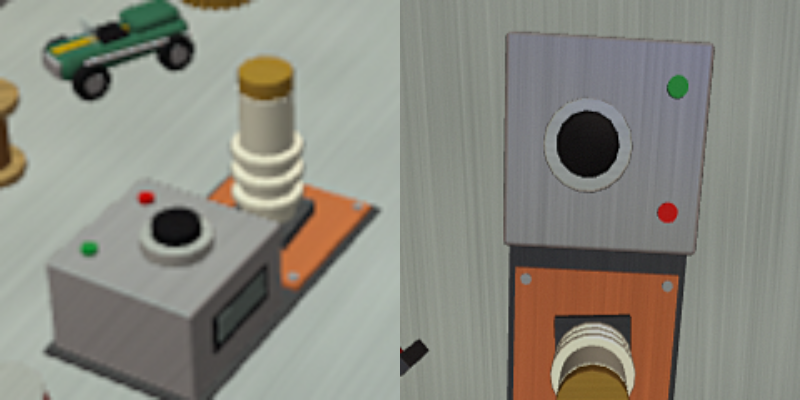

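The button's black cap is centred at (588,144) in the right panel, which puts it at world (0.5256, 0.296), top at about z = 0.097. I'll press it with closed fingers.

```bash
python3 - <<'E'
from h import *
X=np.load('btn.npy');q=bot.current_orientation()
bot.move_gripper(0,f_grip=40);tip=.022
bot.movel([X[0],X[1],.30],q,speed=.15);bot.movel([X[0],X[1],X[2]+tip+.025],q,speed=.15);bot.dwell(.3)
print(bot.current_wrist_force())
r=bot.movel([X[0],X[1],X[2]+tip-.02],q,speed=.015,until_force=12)
print(r,bot.current_ee_pos()-X-[0,0,tip],bot.current_wrist_force(),bot.current_time())
bot.dwell(.2);print(bot.current_ee_pos()[2],bot.current_wrist_force());save('side','s_press.png')
bot.dwell(.9);print(bot.current_wrist_force())
E
```

```text
[ 0.79550553  0.61948951 -0.17362465]
True [ 4.24491953e-05  1.92751170e-05 -1.13460120e-03] [-0.60725833 -0.04962479  5.03688614] 24.475
0.11805811258890941 [-0.9554963  -0.5633473   5.70516125]
[-0.50981173 -0.58782359  6.09475392]
```

```bash
python3 - <<'E'
from h import *
p=bot.current_ee_pos();q=bot.current_orientation()
r=bot.movel(p-[0,0,.0008],q,speed=.01,until_force=15);bot.dwell(.2);print(r,bot.current_ee_pos()-p,bot.current_wrist_force())
bot.movel(p+[0,0,.03],q,speed=.05);bot.movel([p[0],p[1],.30],q,speed=.15)
bot.movel([.527,.195,.38],q,speed=.15);bot.dwell(.3)
w=save('wrist','w_end.png');s=save('side','s_end.png')
print(bot.current_wrist_force(),bot.current_time())
a=s['img'][150:390,180:420,::-1];b=w['img'][:320,160:480,::-1]
cv2.imwrite('pics/end.png',np.hstack([cv2.resize(a,(400,400)),cv2.resize(b,(400,400))]))
for n,c,r in(('end',s,dict(np.load('pics/s2.png.npz'))),('wend',w,dict(np.load('pics/w_btn.png.npz')))):
    d=np.abs(c['img'].astype(int)-r['img']).max(2);print(n,(d[240:330,270:330]>40).sum() if n=='end' else np.argwhere(d[:300]>60).shape)
E
```

```text
False [6.62392552e-05 3.61000921e-05 3.27594008e-05] [-2.6153069  -1.11051374  6.00026192]
[-0.35827249  0.78381854  0.43835215] 29.4167
end 0
wend (4932, 2)
```

View pics/end.png

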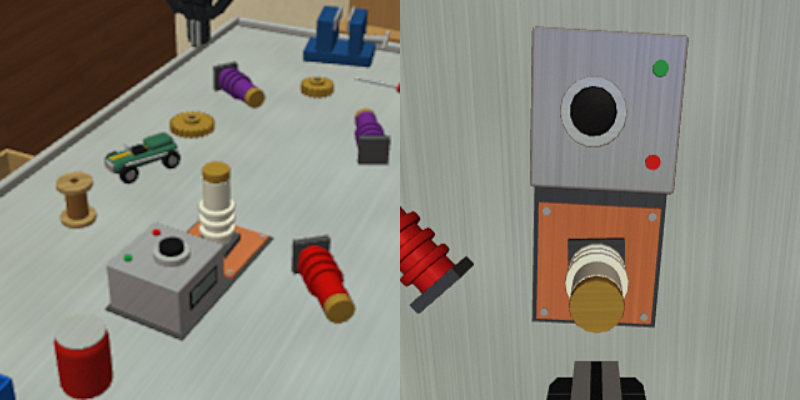

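The insulator stands untouched and the button is out again. However, the tip stopped only about 1 mm below my estimated button top, so full travel isn't proven. There's time left, so I'll press once more and log height against force.

```bash
python3 - <<'E'
from h import *
X=np.load('btn.npy');q=bot.current_orientation();t0=bot.current_time()
bot.movel([X[0],X[1],.30],q,speed=.2);bot.movel([X[0],X[1],.134],q,speed=.15);bot.dwell(.2);f0=bot.current_wrist_force()[2]
z=.130
while bot.current_time()<t0+12:
    bot.movel([X[0],X[1],z],q,speed=.02);bot.dwell(.1)
    f=bot.current_wrist_force()[2]-f0;print(round(z,4),round(bot.current_ee_pos()[2],4),f.round(2))
    if f>13: break
    z-=.001
bot.dwell(1.0);print('held',bot.current_ee_pos()[2],bot.current_wrist_force()[2]-f0,bot.current_time())
p=bot.current_ee_pos();bot.movel([X[0],X[1],.16],q,speed=.05);bot.movel([X[0],X[1],.30],q,speed=.2)
bot.movel([.527,.195,.38],q,speed=.2);bot.dwell(.3)
w=save('wrist','w_fin.png');s=save('side','s_fin.png')
e=dict(np.load('pics/w_end.png.npz'));print('diff',(np.abs(w['img'].astype(int)-e['img']).max(2)[:300]>60).sum(),bot.current_time())
s0=dict(np.load('pics/s2.png.npz'))['img'].astype(int);print((np.abs(s['img']-s0).max(2)[230:345,240:360]>40).sum())
E
```

```text
0.13 0.1298 -0.7
0.129 0.129 -0.18
0.128 0.128 -0.41
0.127 0.127 0.32
0.126 0.1259 -0.64
0.125 0.125 -0.01
0.124 0.1241 -1.16
0.123 0.1232 0.35
0.122 0.1221 3.37
0.121 0.1211 2.74
0.12 0.1201 3.38
0.119 0.1191 3.84
0.118 0.1182 4.02
0.117 0.118 8.95
0.116 0.1179 13.06
held 0.1179146117325301 13.324183170363824 38.0167
diff 552 41.0917
0
```

Contact was at about z = 0.1235 and the hard stop at 0.118, so the button made its full travel of about 6 mm. The first press had reached the same height. The side view of the tester and insulator is unchanged, so I'm handing in.

```bash
python3 -c "
from h import *
print(bot.current_wrist_force()); bot.sign_off(); print(bot.current_time())"
```

```text
[-0.03649471 -0.18420463  0.39513973]
the job is handed in; nothing more can be done
the job is handed in; nothing more can be done
```

The white insulator is standing upright by itself, foot down, in the middle of the copper plate, and the black button was pressed fully in and let out again. I handed the job in at about 41 s of the 61 s allowed; no verdict is reported.

- **Placing:** I gripped the insulator by its neck, turned it upright and lowered it until it touched, with about 9 N on the wrist. It touched about 2 mm early, and the brass top sat about 4 mm off, so it was probably slightly tilted in the grip. I relaxed the grip before opening, and it settled flat. From above, the brass end was within about 1 pixel (about 1 mm) of where a centred, upright insulator should appear.
- **Button:** I pressed it twice, holding it in for a second or more each time. After the first press, the fingertips had stopped only about 1 mm below my camera estimate of the button top, so full travel was not proven. The second press logged force against height: contact at about 123.5 mm and a hard stop at 118 mm (TCP height), so about 5.5–6 mm of travel. The first press had reached the same height, so the camera estimate was a few millimetres off.
- **Last checks:** In the side view, the tester and insulator looked unchanged from before the presses, and the button was out. The last two wrist views differed in 552 pixels; I put this down to small arm offsets and did not look into it. The bystanders looked in place in the views I took, but I did not measure them.

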